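Hold a tower cooler over the processor for fit-up

ROBOT

A 6-joint arm with a two-finger parallel gripper is mounted at the origin on the work surface. World frame = base frame: x ahead of the robot, y to its left, z up, the work surface at z = 0. Lengths are in m, angles in rad, forces in N, time in s.
With the tool pointing down it reaches from about 0.35 to 0.875 m from the base axis. Payload 4.2 kg.
Tool frame: the origin (TCP) lies midway between the tips of the shut fingers; the grasp point (between the pads) lies 19 mm behind it; z points along the fingers, y is the line along which they close (so a half turn about z gives the same grasp; the last joint's range is limited). The gripper opens to 87 mm and grips with 3 to 60 N. Pads are 19 mm wide; open, the fingers measure 117 mm over their backs; the gripper's body (75 mm by 190 mm) begins 51 mm behind the grasp point.
Start: joints at [-0.986, 0.385, 0.008, 0, -1.194, -0.259], TCP at [0.2, -0.592, 0.185] pointing down, gripper open.
Joint ranges: [-3.14, 3.14], [-1.21, 2.06], [-1.07, 1.41], [-3.16, 2.05], [-2.99, -0.16], [-3.1, 3.1]. Speed limits (rad/s): [2.79, 2.79, 3.14, 3.14, 3.14, 3.14].

INTERFACE

Orientations are given as a unit quaternion [w, x, y, z].
In Python, from bench import * gives the robot as it stands. Calls block until the motion is done:
- goto(position, orientation): joint-space move of the TCP to a pose.
- line_to(position, frame=None, max_speed=0.15, threshold=None): straight line of the TCP; frame=None keeps the orientation; max_speed is the mean speed in m/s. With threshold (N) it stops when the force on the tool has changed by that much, and returns True; else False.
- move_joints(angles): joint-space move.
- set_gripper(opening, newtons=None): opening from 0.0 (shut) to 1.0 (fully open); newtons is the grip in N (None keeps the last); returns when the fingers have stopped.
- sleep(seconds).
- ik(position, orientation): joint angles nearest the present ones, or None.
- capture(name): name is "side" or "top"; returns (picture, depth): 400x640x3 uint8, blue, green, red; 400x640 float32, m along the optical axis (not along the pixel's ray), 0 where there is no reading.
- camera_model(name): a dict with "fov_y" (degrees; the focal length in pixels is half the picture's height over the tangent of half this angle, whatever the lens; pixels are square), "cx", "cy" (the principal point, pixels), "R" (3x3) and "t" (3): a world point X has camera coordinates R X + t. Camera axes: x right, y down, z forward; pixel columns grow to the right and rows downward; lengths in m; the calibration is good to about 2 mm. A picture is of the moment at which its call begins. camera_model takes no time and is no camera call.
A pose or a line that the arm cannot do raises Unreachable and nothing moves.
- hand_in(): hands the job in, once; it reports no verdict.
Trained networks look in the newest picture that a camera, given by its name, has taken for a name from the list of things; names that differ only in an ending like _2 or _b are one class to them, and where a whole thing is asked for, a point or a joint stands for the part that bears it (a point fixed in the world has none). Each returns a list of dicts, best first, with "conf" (0 to 1); they miss things now and then, are a little off and sometimes report something else, mostly with a low value. They report only what shows in the picture. A call takes as long as a camera call. They do not tell look-alikes from the thing itself.
- boxes_of(camera, query): "bbox" ([centre column, centre row, width, height] in pixels, round what is visible of it).
Readings, each from a call of its own:
- get_time_s(): time.
- get_q(): joint angles.
- get_dq(): joint speeds.
- get_effort(): joint torques, N m.
- get_tcp_pos(): TCP position.
- get_ee_rot(): TCP orientation.
- get_wrist_force(): force on the tool from outside, world axes, zero at the start.
- get_torque(): the same for the moment, N m.
- get_width(): opening from 0.0 (shut) to 1.0 (fully open).
Only numpy, scipy, OpenCV 4.12 (cv2) and the standard library are available. Lean on these libraries where they do the work, as an engineer would, in place of code of your own. Each camera call takes 0.05 s, during which the arm holds its last target. There are 200 camera calls.

TASK

Pick up the tall tower cooler, keep it upright, carry it in high over the mainboard's memory or port blocks without touching anything on the board, and stop with it hovering just above the processor, with 5 to 10 mm of air between its base and the processor. Line it up as it will be mounted: centred and level over the processor, the broad open faces of the fin stack towards the memory and the rear ports, and the four screws over their four standoffs; the thermal pad already lies on the processor, so the cooler must not come down on it. Finish while holding it there, quite still, so that I can check the screws before it goes down, and leave the other things on the bench where they are.

Things in the scene. Friction and masses are not known exactly. Their poses are not given: they have to be found in the camera images.
- cooler_mid (a point): Tower cooler, 0.4 kg, 128 mm tall, standing on the bench left or right of the mainboard: thin level aluminium fins on copper pipes. Point on its centre line 62.5 mm above its underside; z up. Fin stack 92 mm along x, 46 mm along y, from 42 to 125 mm above the underside: grip its upper part across the 46 mm (closing along y), at x = 0. Same when turned half round.
- cooler_foot (a point): Centre of the tower cooler's underside (copper base 38 mm square), 62.5 mm below cooler_mid, same axes. Four spring screws on an X bracket at x, y = +-37.5 mm, tips 1 mm above the underside, heads up to 29 mm above it.
- mainboard: Mainboard 170 mm square, fixed on a 192 x 196 mm tray. Origin on the bench below the processor's centre, z up; board face 22 mm up. Standoffs at x, y = +-37.5 mm, tops 29 mm up. Heatsink on the -x side, 57 to 70 mm from the centre, top 48 mm up; +x side is low, up to 34 mm. The cooler belongs with its y axis along the board's y axis, either way round.
- cpu_top (a point): Centre of the top of the processor (square steel lid with a thin dark thermal pad, 36 mm square), 30 mm above the bench; same axes as the mainboard.
- memory_top (a point): Middle of the tops of the two upright memory modules, 58 mm above the bench; they run 142 mm along the mainboard's x axis on its +y side, 60 to 79 mm from the processor's centre.
- ports_top (a point): Middle of the row of steel rear port blocks on the mainboard's -y side, 64 to 86 mm from the processor's centre, up to 55 mm above the bench (the height of this point). Between them and the processor a finned heatsink, 50 to 63 mm from its centre, top 48 mm above the bench.
- round_cooler_mid (a point): Bystander: flat round cooler with a black fan on top, 91 mm across, 51 mm tall, standing on the other side of the mainboard. Point on its axis 25 mm above the bench.
- pot: Bystander: black open pot, 66 mm across, 74 mm tall. Origin at the centre of its underside.
- drive: Bystander: flat metal 2.5-inch drive, 100 x 70 x 9.5 mm. Origin at the centre of its underside.
- blower: Bystander: flat black laptop blower fan, about 75 x 68 x 12 mm. Origin at its underside below the impeller.
Not all that is in view belongs to the job. Leave any purple look-alike of the part that bears cooler_mid alone.

How it is judged:
By the outcome, as a careful person would: the job done as asked, in the order asked, and still so for the second after the job is handed in, while the arm keeps its last pose, push and grip.
It also fails if it takes over 43 s, if anything falls off the work surface, if the arm or the gripper's body presses on something with over 40 N, if the wrist force passes 120 N, or if a joint passes its speed limit or range.

## Working session

There is one attempt and no reset: what is moved stays moved. The work goes in short steps, each a Python script; the robot and the scene stay as the last script left them, time stands still between calls to the robot, and variables do not carry over. Pictures are saved under pics/ and viewed, on a budget of 10 in all, crops included, one or two more only if the job needs it, and the job is handed in when it is done.

```bash
mkdir -p pics; ls; python3 - <<'E'
from bench import *
import cv2,numpy as np
ims=[]
for n in("top","side"):
    p,d=capture(n); np.save(f"pics/{n}_d.npy",d); cv2.imwrite(f"pics/{n}0.png",p)
    np.save(f"pics/{n}_p.npy",p)
    m=camera_model(n); print(n,m)
    for q in("cooler_mid","mainboard","cpu_top","memory_top","ports_top","round_cooler_mid","pot","drive","blower"):
        print(q,[(round(b["conf"],2),[int(v) for v in b["bbox"]]) for b in boxes_of(n,q)[:3]])
print(get_time_s(),get_ee_rot())
E
```

```text
pics
top {'fov_y': 48.066097716057946, 'cx': 323.03482416109296, 'cy': 189.32605076857223, 'R': array([[-0.00627946, -0.99995948,  0.00645048],
       [-0.99688235,  0.00575251, -0.07869233],
       [ 0.07865204, -0.00692452, -0.99687808]]), 't': array([0.03219058, 0.60356877, 1.30267613])}
cooler_mid [(0.63, [230, 233, 39, 40]), (0.6, [176, 250, 48, 41]), (0.25, [442, 218, 33, 30])]
mainboard [(0.68, [231, 234, 43, 36]), (0.59, [362, 199, 69, 66])]
cpu_top [(0.83, [360, 195, 70, 66])]
memory_top [(0.71, [439, 158, 27, 36]), (0.64, [361, 198, 72, 67])]
ports_top [(0.62, [358, 198, 69, 69])]
round_cooler_mid [(0.66, [442, 217, 33, 30])]
pot [(0.75, [227, 168, 26, 24])]
drive [(0.55, [437, 159, 27, 35])]
blower [(0.83, [311, 127, 33, 20])]
side {'fov_y': 48.80170170323877, 'cx': 322.51119539413855, 'cy': 192.14001561360632, 'R': array([[-0.9959668 , -0.08820218,  0.01644687],
       [-0.07792371,  0.75947234, -0.64585576],
       [ 0.04447495, -0.6445325 , -0.76328228]]), 't': array([0.61603978, 0.05234745, 1.30561981])}
cooler_mid [(0.94, [387, 335, 55, 62]), (0.74, [369, 272, 51, 63])]
mainboard []
cpu_top [(0.74, [336, 171, 70, 62])]
memory_top [(0.83, [334, 170, 74, 61])]
ports_top [(0.68, [334, 173, 68, 61])]
round_cooler_mid [(0.96, [358, 120, 28, 23])]
pot [(0.94, [288, 275, 30, 32])]
drive [(0.79, [307, 121, 36, 15])]
blower [(0.83, [260, 209, 23, 22])]
1.0 [ 4.30942188e-06 -1.62159290e-01  9.86764594e-01  3.37584610e-05]
```

View pics/top0.png

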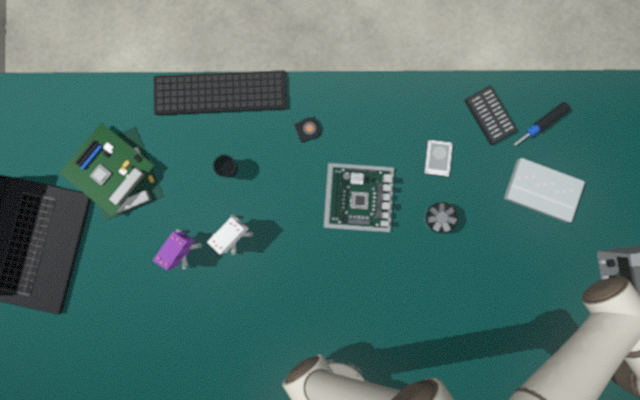

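View pics/side0.png

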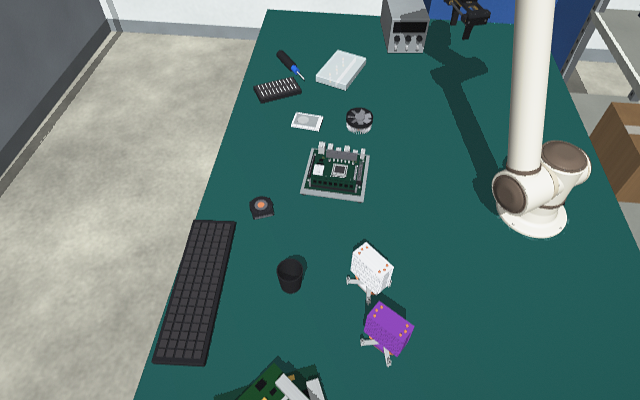

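The white tower is at top (230,233) and side (371,268), with the purple look-alike beside it at top (176,250). The board is at top (360,198), with its ports to the right (−y). Next I'll localise the cooler and board from the depth clouds.

```bash
cat > h.py <<'E'
import numpy as np,cv2
from bench import *
def cloud(n,d):
    m=camera_model(n); f=200/np.tan(np.radians(m["fov_y"]/2))
    v,u=np.mgrid[:400,:640]
    c=np.stack([(u-m["cx"])/f*d,(v-m["cy"])/f*d,d],-1)
    return (c-m["t"])@m["R"]
def proj(n,X):
    m=camera_model(n); f=200/np.tan(np.radians(m["fov_y"]/2))
    c=np.atleast_2d(X)@m["R"].T+m["t"]
    return c[:,:2]/c[:,2:]*f+[m["cx"],m["cy"]]
def rect(P):
    (c,s,a)=cv2.minAreaRect((P[:,:2]*1000).astype(np.float32)); return np.round(c,1),np.round(s,1),round(a,2)
E
python3 - <<'E'
from h import *
for n in("top","side"):
    d=np.load(f"pics/{n}_d.npy");p=np.load(f"pics/{n}_p.npy").astype(int);W=cloud(n,d);ok=d>0
    z=W[...,2]
    bx={"top":[(230,233,30,30),(360,198,42,42)],"side":[(371,268,35,40),(336,171,42,40)]}[n]
    purple=(p[...,0]-p[...,1]>50)
    for i,(u,v,a,b) in enumerate(bx):
        s=np.zeros_like(ok);s[v-b:v+b,u-a:u+a]=1
        bench=ok&s&(abs(z)<.012)
        print(n,i,"bench z",np.median(z[bench]), "hist",np.histogram(z[ok&s],np.arange(-.01,.15,.01))[0])
        if i==0:
            k=ok&s&~purple&(z>.115)&(z<.14); P=W[k];print(len(P),P.mean(0),rect(P),np.median(P[:,2]))
        else:
            k=ok&s&(z>.008)&(z<.07); k=cv2.morphologyEx(k.astype(np.uint8),cv2.MORPH_OPEN,np.ones((3,3)))>0
            P=W[k];print(len(P),P.mean(0),rect(P))
            for lo,hi in((.052,.062),(.04,.062),(.044,.056)):
                k2=ok&s&(z>lo)&(z<hi);Q=W[k2];print(lo,len(Q),Q.mean(0),rect(Q))
p=np.load("pics/top_p.npy");q=np.load("pics/side_p.npy")
a=cv2.resize(p[155:240,317:402],(400,400),interpolation=cv2.INTER_CUBIC)
b=cv2.resize(q[130:215,293:378],(400,400),interpolation=cv2.INTER_CUBIC)
c=cv2.resize(p[200:280,190:270],(400,200*2),interpolation=cv2.INTER_CUBIC)[:,:]
cv2.imwrite("pics/c1.png",cv2.hconcat([cv2.resize(x,(266,266)) if 0 else x for x in(a,b)]))
E
```

```text
top 0 bench z -3.4953372483196524e-05 hist [1384 1353   56   28   14   17   20   16   23   19   23   17   38  569
   13]
605 [0.47233363 0.29317059 0.12493864] (array([472.1, 294. ]), array([46.8, 93.6]), 46.72) 0.12504838959047745
top 1 bench z 0.00037844469571426855 hist [1477 1567 1075 1879  459  271  266   32    0    0    0    0    0    0
    0]
3996 [ 0.57979988 -0.07816506  0.02630354] (array([580.8, -78.6]), array([196.2, 191.9]), 85.6)
0.052 225 [ 0.59197932 -0.06857811  0.05636674] (array([574.8, -84.2]), array([162.5, 145. ]), 86.28)
0.04 565 [ 0.5696406  -0.09846324  0.05066261] (array([575.8, -84.3]), array([163.3, 149. ]), 85.07)
0.044 372 [ 0.56411482 -0.11441989  0.04986563] (array([575.1, -84.1]), array([163.1, 147.8]), 85.03)
side 0 bench z -0.000765461342197285 hist [2581 1378  158   38    6   75   81   84   85   87   87   92   98  727
    2]
735 [0.47546038 0.29956075 0.12406095] (array([460.8, 326.1]), array([ 74.5, 165.8]), 25.8) 0.1243599835352264
side 1 bench z -0.000676752940077696 hist [2450 1346  734 1065  425  344  316    6    0    0    0    0    0    0
    0]
2939 [ 0.58317747 -0.06228459  0.02863446] (array([584.8, -74.9]), array([198.6, 192.2]), 85.61)
0.052 251 [ 0.59368056 -0.03825126  0.05542499] (array([584.7, -80.9]), array([167.9, 132.7]), 86.03)
0.04 666 [ 0.58028329 -0.06788657  0.04980366] (array([578.9, -81.5]), array([168.1, 148.7]), 85.13)
0.044 455 [ 0.57844081 -0.07527     0.05000233] (array([578. , -81.2]), array([167.8, 147.5]), 85.43)
```

View pics/c1.png

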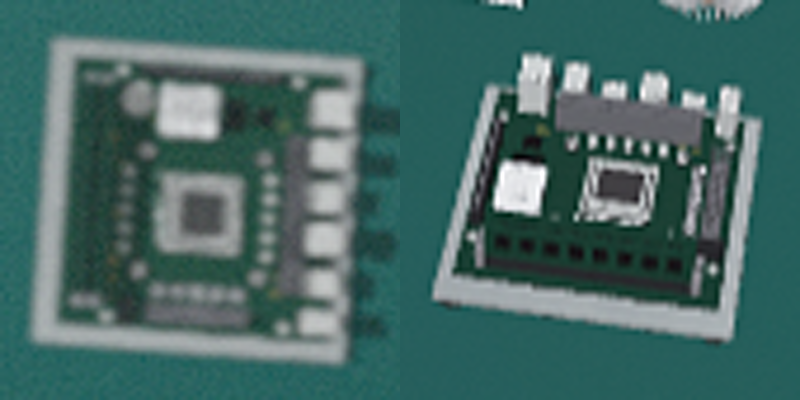

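```bash
cat >> h.py <<'E'
def quat(a):  # tool down, closing axis y at world angle a (rad)
    from scipy.spatial.transform import Rotation as Ro
    y=np.array([np.cos(a),np.sin(a),0]);z=np.array([0,0,-1.]);x=np.cross(y,z)
    q=Ro.from_matrix(np.c_[x,y,z]).as_quat(); return [q[3],q[0],q[1],q[2]]
def ray(n,uv):
    m=camera_model(n); f=200/np.tan(np.radians(m["fov_y"]/2))
    r=m["R"].T@np.array([(uv[0]-m["cx"])/f,(uv[1]-m["cy"])/f,1]); return -m["R"].T@m["t"],r
def atz(n,uv,z):
    o,r=ray(n,uv); return o+r*(z-o[2])/r[2]
E
python3 - <<'E'
from h import *
# cpu: dark pad
for n,w in(("top",(317,155,203,213)),("side",(293,130,220,185))):
    p=cv2.cvtColor(np.load(f"pics/{n}_p.npy"),cv2.COLOR_BGR2HSV)
    u=int(w[0]+w[2]/4.706);v=int(w[1]+w[3]/4.706)
    c=p[v-11:v+12,u-11:u+12]
    lid=(c[...,1]<60)&(c[...,2]>90); 
    nl,L,st,ce=cv2.connectedComponentsWithStats(lid.astype(np.uint8));i=1+np.argmax(st[1:,4])
    h=cv2.convexHull(np.argwhere(L==i)[:,::-1].astype(np.float32)); M=cv2.moments(h)
    cc=np.array([M["m10"]/M["m00"],M["m01"]/M["m00"]])+[u-11,v-11]
    print(n,"lid",cc,st[i],atz(n,cc,.030))
    g=(c[6:17,6:17,1]<90)&(c[6:17,6:17,2]<95);q=np.argwhere(g).mean(0)[::-1]+[u-5,v-5]
    print(n,"pad",q,g.sum(),atz(n,q,.030))
so=np.array([(148,150),(265,157),(257,278),(138,270)])
S=np.array([atz("top",[317+(a+.5)/4.706-.5,155+(b+.5)/4.706-.5],.029) for a,b in so]);print(S,S.mean(0))
e=S[[0,3]].mean(0)-S[[1,2]].mean(0);print("y axis deg",np.degrees(np.arctan2(e[1],e[0])))
# cooler from side
d=np.load("pics/side_d.npy");W=cloud("side",d);k=(d>0)&(W[...,2]>.117)&(W[...,2]<.127)&(np.linalg.norm(W[...,:2]-[.472,.294],axis=-1)<.056)
p=np.load("pics/side_p.npy").astype(int);k&=p.max(-1)-p.min(-1)<90
nl,L,st,ce=cv2.connectedComponentsWithStats(k.astype(np.uint8));i=1+np.argmax(st[1:,4]);print(rect(W[L==i]),st[i])
for a in(46.7,226.7,85.6,265.6):
    for pos in([.472,.294,.24],[.58,-.08,.123]):
        q=ik(pos,quat(np.radians(a)));print(a,pos,None if q is None else np.round(q,2))
E
```

```text
top lid [358.79447053 200.05320814] [  0   2  20  19 287] [ 0.57102131 -0.07630522  0.03      ]
top pad [359.61818182 200.14545455] 55 [ 0.57073552 -0.07872401  0.03      ]
side lid [338.753367   170.23821549] [  2   5  18  15 149] [ 0.57536291 -0.07303681  0.03      ]
side pad [339.35087719 168.80701754] 57 [ 0.57391788 -0.07925315  0.03      ]
[[ 0.61132096 -0.04522107  0.029     ]
 [ 0.60649991 -0.11849814  0.029     ]
 [ 0.53082164 -0.1123669   0.029     ]
 [ 0.53625875 -0.03818146  0.029     ]] [ 0.57122532 -0.07856689  0.029     ]
y axis deg 86.02065979445176
(array([475.7, 296.2]), array([48.1, 93. ]), 46.43) [353 243  41  36 647]
46.7 [0.472, 0.294, 0.24] None
46.7 [0.58, -0.08, 0.123] [ 0.14  0.37 -0.18  0.   -1.02 -2.47]
226.7 [0.472, 0.294, 0.24] [ 0.85  0.23 -0.07  0.   -1.27 -0.03]
226.7 [0.58, -0.08, 0.123] [ 0.14  0.37 -0.18  0.   -1.02  0.68]
85.6 [0.472, 0.294, 0.24] [ 0.85  0.23 -0.07  0.   -1.27 -2.5 ]
85.6 [0.58, -0.08, 0.123] [ 0.14  0.37 -0.18  0.   -1.02 -1.79]
265.6 [0.472, 0.294, 0.24] [ 0.85  0.23 -0.07  0.   -1.27  0.65]
265.6 [0.58, -0.08, 0.123] [ 0.14  0.37 -0.18  0.   -1.02  1.35]
```

```bash
python3 - <<'E'
from h import *
a=quat(np.radians(226.6)); c=[.4738,.2950]
goto([.45,.25,.30],a)
goto(c+[.20],a); 
p,d=capture("side"); cv2.imwrite("pics/s1.png",p[170:370,260:460].repeat(3,0).repeat(3,1))
print(get_tcp_pos(),get_time_s(),get_wrist_force())
print(line_to(c+[.086],max_speed=.1,threshold=8),get_tcp_pos(),get_time_s())
E
```

```text
[0.47493512 0.29514303 0.20203067] 4.675 [-0.17395618 -0.55421057  0.55220747]
False [0.47424099 0.29537504 0.08672402] 5.9667
```

View pics/s1.png

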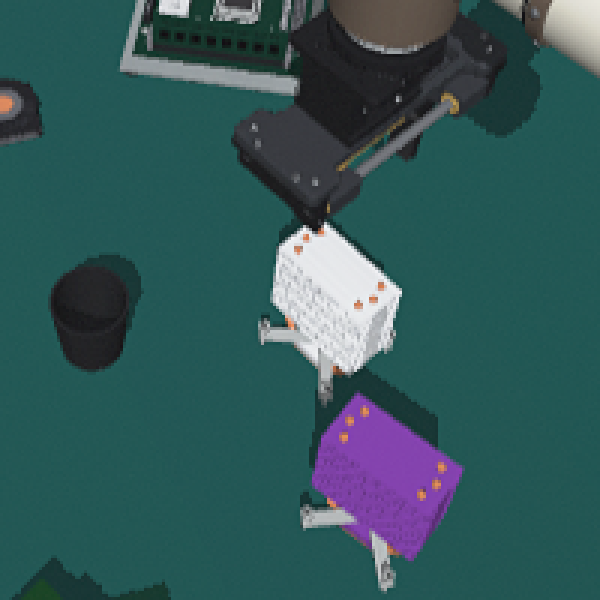

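The gripper straddles the white tower at crop (335,295), clear of the purple one at (390,475), and came down without contact. Now I'll grip and lift.

```bash
python3 - <<'E'
from h import *
set_gripper(0.0,35); print("w",get_width()*87,get_wrist_force(),get_tcp_pos())
p0=get_tcp_pos()
line_to([.4738,.2950,.10],max_speed=.06)
line_to([.4738,.2950,.25],max_speed=.15)
sleep(.2)
print("w",get_width()*87,get_wrist_force(),get_torque(),get_tcp_pos(),get_time_s())
p,d=capture("side"); np.save("pics/s2d.npy",d);cv2.imwrite("pics/s2.png",p[130:330,270:470].repeat(3,0).repeat(3,1))
E
```

```text
w 44.45593329987212 [ 0.88270014  0.65945375 -0.9618988 ] [0.47394545 0.2951347  0.08603655]
w 44.38048065921922 [ 0.37531251 -0.46802729 -3.60027395] [-0.03214986  0.14872251  0.02871707] [0.47352031 0.29477772 0.2490829 ] 8.5083
```

View pics/s2.png

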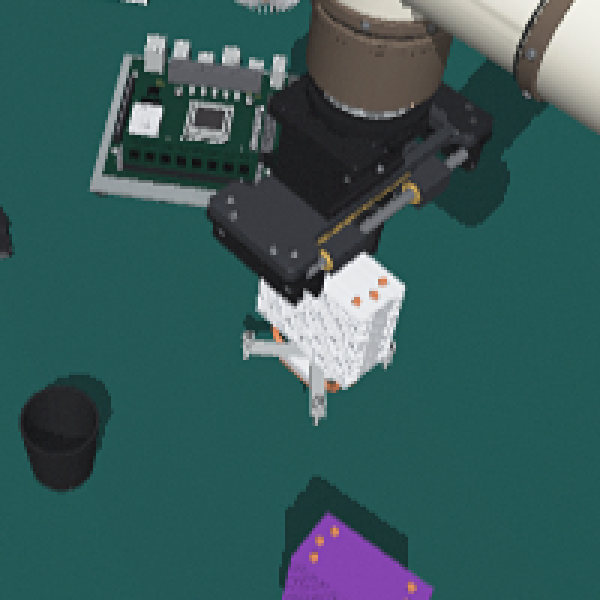

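The cooler is held upright (crop (330,320)) and the wrist reads about 3.6 N, in line with its weight. Next I'll turn it in the air and carry it high over the memory.

```bash
python3 - <<'E'
from h import *
b=quat(np.radians(265.8))
goto([.52,.20,.25],b)
line_to([.5725,-.0788,.25],max_speed=.15)
line_to([.5725,-.0788,.166],max_speed=.08)
sleep(.4)
print(get_tcp_pos(),get_wrist_force(),get_torque(),get_time_s(),get_width()*87)
p,d=capture("side"); np.save("pics/s3d.npy",d);np.save("pics/s3p.npy",p)
q,e=capture("top"); np.save("pics/t3d.npy",e);np.save("pics/t3p.npy",q)
cv2.imwrite("pics/s3.png",cv2.hconcat([cv2.resize(x,(400,400),interpolation=cv2.INTER_CUBIC) for x in(p[120:220,290:390],q[145:245,310:410])]))
E
```

```text
[ 0.57253904 -0.07879253  0.16613848] [ 0.2778435   1.10511718 -3.04741957] [-0.07896185  0.13623797 -0.00524258] 13.0417 44.32197799622907
```

View pics/s3.png

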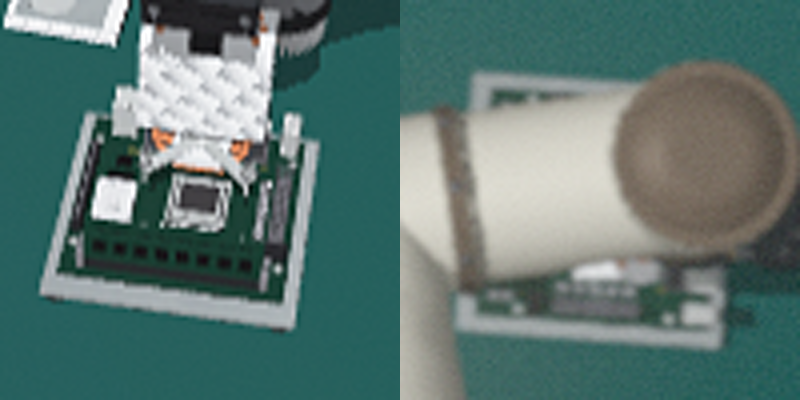

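```bash
python3 - <<'E'
from h import *
d=np.load("pics/s3d.npy");p=np.load("pics/s3p.npy").astype(int);W=cloud("side",d)
a=np.radians(-4.2);c=np.array([.5725,-.0788])
L=W.copy();L[...,:2]=(W[...,:2]-c)@np.array([[np.cos(a),-np.sin(a)],[np.sin(a),np.cos(a)]])
# front face
k=(d>0)&(abs(L[...,1]-.023)<.012)&(W[...,2]>.126)&(W[...,2]<.175)&(abs(L[...,0])<.06)&(p.min(-1)>90)
P=L[k]
A=np.c_[P[:,0],P[:,2]-.15,np.ones(len(P))]
w=np.ones(len(P),bool)
for _ in range(8):
    s=np.linalg.lstsq(A[w],P[w,1],rcond=None)[0];r=P[:,1]-A@s;w=abs(r)<.003
print("face y=",s,"yaw deg",np.degrees(s[0]),"tilt deg",np.degrees(s[1]),w.sum(),len(P),r[w].std())
Q=P[w]
for lo in np.arange(.126,.175,.008):
    m=(Q[:,2]>=lo)&(Q[:,2]<lo+.008);
    if m.sum()>5:print(round(lo,3),m.sum(),np.round(1000*np.array([Q[m,0].min(),Q[m,0].max(),np.percentile(Q[m,0],2),np.percentile(Q[m,0],98)]),1))
# bottom edge of fins per column
k=(d>0)&(abs(L[...,1]-s[2])<.004)&(W[...,2]>.11)&(W[...,2]<.2)&(abs(L[...,0])<.05)&(p.min(-1)>120)
for x in np.arange(-.045,.045,.01):
    m=k&(L[...,0]>=x)&(L[...,0]<x+.01);print(round(x,3),np.round(np.sort(L[m][:,2])[:3]*1000,1),end=' | ')
# overlay of predicted cooler edges
im=np.load("pics/s3p.npy")[120:220,290:390];S=8
im=cv2.resize(im,None,fx=S,fy=S,interpolation=cv2.INTER_CUBIC)
R=np.array([[np.cos(a),-np.sin(a)],[np.sin(a),np.cos(a)]])
def pr(pts,c):
    X=np.array(pts,float);X[:,:2]=X[:,:2]@R.T+c
    return ((proj("side",X)-[290,120]+.5)*S-.5).astype(int)
def poly(pts,c,col): cv2.polylines(im,[pr(pts,c)],True,col,1,cv2.LINE_AA)
b=.080
poly([(-.046,.023,b+.042),(.046,.023,b+.042),(.046,.023,b+.125),(-.046,.023,b+.125)],c,(0,0,255))
poly([(-.019,.019,b),(.019,.019,b),(.019,-.019,b),(-.019,-.019,b)],c,(0,0,255))
cs=np.array([.5735,-.079])
poly([(-.018,.018,.03),(.018,.018,.03),(.018,-.018,.03),(-.018,-.018,.03)],cs,(255,0,255))
for i in(-1,1):
  for j in(-1,1):
    u=pr([(i*.0375,j*.0375,b+.001)],c)[0];cv2.circle(im,tuple(map(int,u)),4,(0,255,255),1)
    u=pr([(i*.0375,j*.0375,.029)],cs)[0];cv2.circle(im,tuple(map(int,u)),6,(255,255,0),1)
cv2.imwrite("pics/ov.png",im[:600])
E
```

```text
face y= [-0.00946701 -0.01508279  0.02270332] yaw deg -0.5424198850492079 tilt deg -0.8641801915777938 355 413 0.0015187999389041746
0.126 59 [-42.5  47.9 -40.   46.8]
0.134 63 [-42.4  48.3 -41.9  44.9]
0.142 56 [-44.1  47.8 -40.9  45. ]
0.15 52 [-43.7  45.4 -43.2  45. ]
0.158 56 [-43.2  45.9 -42.5  45.5]
0.166 63 [-42.6  45.4 -42.1  42.2]
0.174 6 [-30.9  45.9 -30.6  45.5]
-0.045 [119.3 123.1 127.4] | -0.035 [120.9 121.  122.1] | -0.025 [119.9 121.  122.8] | -0.015 [121.  121.1 121.3] | -0.005 [120.7 121.3 122.1] | 0.005 [122.  122.1 126.4] | 0.015 [121.3 123.8 125. ] | 0.025 [120.2 123.7 124.1] | 0.035 [123.3 123.3 124.1] |
```

View pics/ov.png

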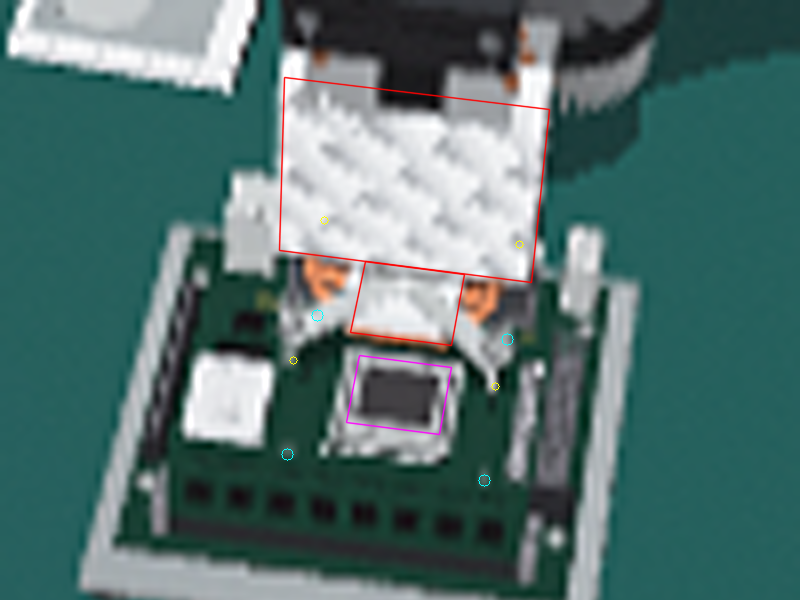

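```bash
python3 - <<'E'
from h import *
ims=[capture("side")[0].astype(np.float32) for _ in range(4)]
p=np.mean(ims,0)
a=np.radians(-4.4);c=np.array([.5725,-.0788]);b=.080
R=np.array([[np.cos(a),-np.sin(a)],[np.sin(a),np.cos(a)]])
def rectify(y,z0,z1):
    # px 4/mm ; x from +60 (left) to -60
    X=np.array([(.06,y,z1),(-.06,y,z1),(-.06,y,z0),(.06,y,z0)]);X[:,:2]=X[:,:2]@R.T+c
    h=int((z1-z0)*4000);H=cv2.getPerspectiveTransform(proj("side",X).astype(np.float32),np.float32([(0,0),(480,0),(480,h),(0,h)]))
    return cv2.warpPerspective(p,H,(480,h),flags=cv2.INTER_CUBIC).clip(0,255)
im=rectify(.023,b-.005,b+.13)
g=im.min(-1); g=cv2.GaussianBlur(g,(0,0),3)
zr=lambda r:(b+.13)-r/4000-b
# bottom edge: largest drop around z=b+.042 
gy=np.gradient(g,axis=0);gx=np.gradient(g,axis=1)
r0=int((.130-.050)*4000);r1=int((.130-.034)*4000)
cols=np.arange(70,411,4);row=np.array([r0+np.argmin(gy[r0:r1,k]) for k in cols])
x=.06-cols/4000;z=np.array([zr(r) for r in row])
w=np.ones(len(x),bool)
for _ in range(6):
    f=np.polyfit(x[w],z[w],1);w=abs(z-np.polyval(f,x))<.0012
print("bottom: roll slope deg",np.degrees(f[0]),"z",f[1],w.sum(),len(w));print(np.round(z*1000,1))
rows=np.arange(int((.13-.095)*4000),int((.13-.045)*4000),4)
for nm,lo,hi,sg in(("left +x",20,100,1),("right -x",380,470,-1)):
    cc=np.array([lo+np.argmax(sg*gx[r,lo:hi]) for r in rows]);X=.06-cc/4000;Z=np.array([zr(r) for r in rows]);w=np.ones(len(X),bool)
    for _ in range(6):
        f=np.polyfit(Z[w],X[w],1);w=abs(X-np.polyval(f,Z))<.0015
    print(nm,"lean deg",np.degrees(f[0]),"x at .07",np.polyval(f,.07),w.sum(),len(w))
cv2.imwrite("pics/rect.png",im)
print(get_tcp_pos(),get_torque(),get_time_s())
E
```

```text
bottom: roll slope deg 0.6028260015830315 z 0.040538433661766425 61 86
[40.  40.  40.3 40.3 40.5 40.8 40.8 41.5 42.  42.  41.8 41.  39.8 38.5
 38.3 38.5 38.8 38.8 39.  39.3 40.  40.3 40.5 40.8 40.8 41.  41.  41.
 41.5 43.3 44.3 44.3 43.5 43.  42.5 42.5 42.  41.  40.5 40.3 40.3 40.5
 40.5 40.5 40.5 40.5 40.5 40.8 41.  41.  41.  41.  41.3 41.3 41.5 41.8
 42.  42.  42.3 42.5 42.8 43.  41.5 40.3 40.3 40.3 40.  40.  39.8 40.
 40.  40.  40.3 40.5 40.8 41.8 42.  41.5 40.  39.8 39.5 39.3 39.3 39.5
 40.  40.5]
left +x lean deg -1.1929736073493538 x at .07 0.04807981504979428 36 50
right -x lean deg -1.9286942812411911 x at .07 -0.04498628348002277 39 50
[ 0.57248822 -0.07881736  0.16599347] [-0.13653209  0.17411419 -0.0288924 ] 13.3417[ WARN:0@4.384] global loadsave.cpp:1063 imwrite_ Unsupported depth image for selected encoder is fallbacked to CV_8U.
```

View pics/rect.png

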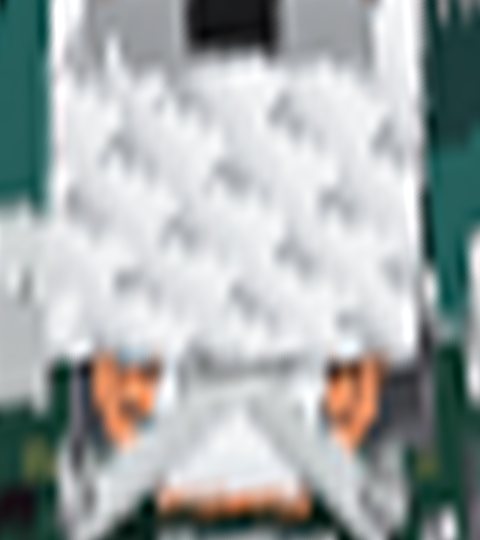

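The front view is nearly level and symmetric: fin bottom at z≈41 mm, copper base at the bottom, and lean of about 1°, which is near the pixel limit. I'll go down to the hover height and check again.

```bash
python3 - <<'E'
from h import *
print(line_to([.5725,-.0788,.1243],max_speed=.04,threshold=8)); sleep(.5)
from scipy.spatial.transform import Rotation as Ro
q=get_ee_rot();M=Ro.from_quat([q[1],q[2],q[3],q[0]]).as_matrix();print(M.round(4))
print(get_tcp_pos(),get_wrist_force(),get_torque(),get_time_s())
p=np.mean([capture("side")[0].astype(np.float32) for _ in range(4)],0);np.save("pics/s4p.npy",p)
a=np.radians(-4.4);b=.0383
R=np.array([[np.cos(a),-np.sin(a)],[np.sin(a),np.cos(a)]])
S=9;u0,v0=295,140
im=cv2.resize(p[v0:v0+66,u0:u0+85].clip(0,255).astype(np.uint8),None,fx=S,fy=S,interpolation=cv2.INTER_CUBIC)
def pr(pts,c):
    X=np.array(pts,float);X[:,:2]=X[:,:2]@R.T+c
    return ((proj("side",X)-[u0,v0]+.5)*S-.5).astype(int)
c=np.array([.5735,-.0792])
cv2.polylines(im,[pr([(-.046,.023,b+.042),(.046,.023,b+.042),(.046,.023,b+.125),(-.046,.023,b+.125)],c)],True,(0,0,255),1)
cv2.polylines(im,[pr([(-.019,.019,b),(.019,.019,b)],c)],True,(0,0,255),1)
cv2.polylines(im,[pr([(-.018,.018,.03),(.018,.018,.03)],c)],True,(255,0,255),1)
for i in(-1,1):
    cv2.circle(im,tuple(map(int,pr([(i*.0375,.0375,b+.001)],c)[0])),4,(0,255,255),1)
    cv2.circle(im,tuple(map(int,pr([(i*.0375,.0375,.029)],c)[0])),6,(255,255,0),1)
cv2.imwrite("pics/h1.png",im)
E
```

```text
False
[[ 0.9973 -0.0732 -0.    ]
 [-0.0732 -0.9973 -0.    ]
 [-0.      0.     -1.    ]]
[ 0.57249864 -0.07881421  0.12431402] [-0.99562395  0.17225772 -3.51420853] [-0.06310832  0.11256434 -0.03367099] 15.0333
```

View pics/h1.png

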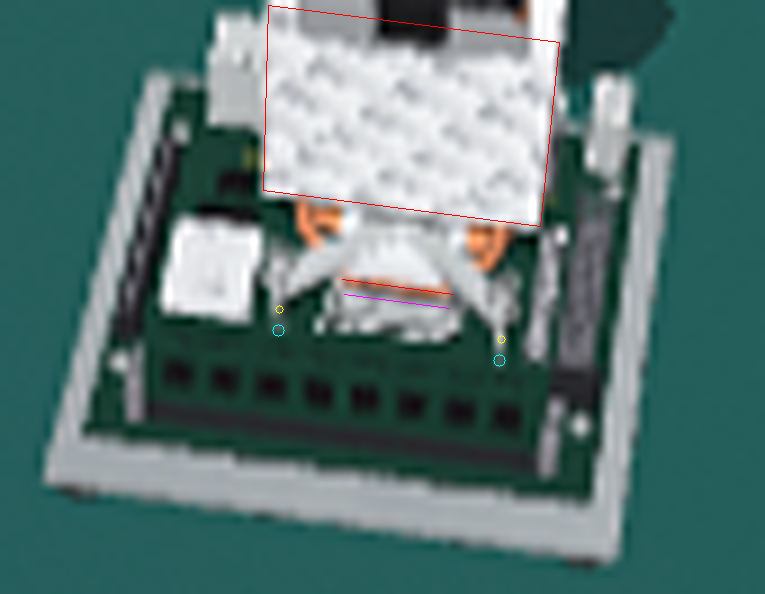

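```bash
python3 - <<'E'
from h import *
sleep(.5);print(np.abs(get_dq()).max(),get_tcp_pos(),get_width()*87,get_time_s());hand_in()
E
```

```text
0.0021523248208142687 [ 0.57247782 -0.07881671  0.12427521] 44.479576771643536 15.7333
the job is handed in; nothing more can be done
```

I picked up the white tower cooler with a 35 N grip and carried it in over the memory with its base about 164 mm above the bench. It is now held still over the processor. I handed the job in at about 16 s of the 43 s allowed.

**Last checks**
- **Height:** the gap between the base and the processor works out at about 8.3 mm from the arm's position. The fin edge in the side picture suggested it could be up to 1.5 mm less, which is still within 5 to 10 mm.
- **Position:** in the side picture, the base, the fin stack and the two near screws match the model drawn over the processor and its standoffs to about 1 mm. The two far screws were hidden. The top camera's view was blocked by the arm, so it could not confirm this.
- **Stillness and contact:** the joints were practically at rest, the grip was unchanged, and the wrist force was only the cooler's weight, so nothing was touching. I did not re-check the bystanders' positions at the end.

**Disagreements**
- **Cameras:** the two cameras placed the processor about 3 mm apart in x. I used a value in between, and the cooler and processor lined up within the side picture.
- **Level and turn:** the tool itself is level, but the image measurements gave a lean of 0.6 to 1.9°, which is close to what the pixels can resolve. Turn estimates for the cooler and board differed by up to 0.7°. I corrected neither.

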